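# Load a culture cartridge in the imager's keyed nest and index the stage under the lens

### The arm

A 7-joint arm with a two-finger parallel gripper is mounted at the origin on a cart in front of the work surface, level with it; the furniture and walls round the work are solid. World frame = base frame: x ahead of the robot, y to its left, z up, the work surface at z = 0. Lengths are in m, angles in rad, forces in N, time in s.
With the tool pointing down it reaches from about 0.4 to 0.85 m from the base axis. Payload 10.4 kg.
Tool frame: the origin (TCP) lies at the very end of the fingers, on their centre line; the grasp point (between the pads) lies 19 mm behind it (grip_point_offset is the distance from the TCP to the grasp point, in m); z points along the fingers, y is the line along which they close (so a half turn about z gives the same grasp; the last joint's range is limited). The gripper opens to 87 mm and grips with 3 to 60 N. Pads are 19 mm wide; open, the fingers measure 117 mm over their backs; the gripper's body (75 mm by 190 mm) begins 51 mm behind the grasp point.
Start: joints at [-0.023, 0.332, -0.065, 1.46, 0.022, 1.35, -0.088], TCP at [0.625, 0, 0.198] pointing down, gripper open.
Joint ranges: [-2.6, 2.6], [-0.5, 2.12], [-1.47, 1.34], [0.16, 2.42], [-1.27, 4.41], [0.06, 2.06], [-2.6, 2.6]. Speed limits (rad/s): [2.22, 2.22, 2.79, 2.79, 3.14, 3.14, 3.14].

### API

Orientations are given as a unit quaternion [x, y, z, w].
In Python, from bench import * gives the robot as it stands.
- The arm moves only by the tool play_rows, never from a script. Its argument "increments" is text: rows parted by semicolons, each of 7 numbers parted by spaces: the turn, a rotation vector about the tool's x, y, z in rad, then the shift along the tool's x, y, z in m, then the opening, from 0 (shut) to 1 (fully open). A call has 1 to 8 rows; each row is the pose to reach, as a shift and turn from the pose commanded when the call began, along the tool's axes at that moment; what a row does not reach only later rows make up. A row lasts 1/10 s, in which the tool goes at most 50 mm and 8.59 degrees, less where a joint would pass 70% of its speed; a pose out of reach is approached as far as the arm can. A call with a gripper value outside its range is refused whole. The fingers move at their own pace and stop on an object; "grip_force" is the grip in N (left out, the last holds). Time passes only in rows, so rows that repeat a pose let the fingers close. It gives the time, the measured TCP pose, the force, the opening and the grip force at its end, in the units of the state.
- read_state(): the state, without advancing time (a new reading comes with each control period).
- camera(name): name is "scene" or "side" or "wrist"; returns a dict with "color" (400x640x3 uint8, red, green, blue), "fx", "fy", "cx", "cy" (pixels), "camera_from_world" (4x4, takes a point from world to camera coordinates); the wrist camera has in their place "mount" (4x4, takes a point from camera to tool coordinates, whose origin is the TCP and whose axes are the flange's). Camera axes: x right, y down, z forward; pixel columns grow to the right and rows downward; lengths in m; the calibration is good to about 2 mm. A picture is of the moment at which its call begins: read the wrist's pose just before it. There is no depth.
- close_job(): hands the job in; it is judged then, once.
The state is a dict: "time": time; "joint_positions": joint angles; "joint_vel": joint speeds; "joint_torque": joint torques, N m; "ee_pos": TCP position; "eef_rot": TCP orientation; "ft_force": force on the tool from outside, world axes, zero at the start; "torque": the same for the moment, N m; "width": finger opening in m; "grip_force": force on a finger pad.
Only numpy, scipy, OpenCV 4.12 (cv2) and the standard library are available. Lean on these libraries where they do the work, as an engineer would, in place of code of your own. Each camera call takes 0.05 s, during which the arm holds its last target. There are 200 camera calls.

### The job

Put the culture cartridge into the nest of the imager's sliding stage, its cut corner at the yellow corner of the pocket, so that it lies flat and square on the pocket floor; set it down, do not drop it, and let go while the stage is still at its loading station. Then slide the stage by its red knob until it clicks into the viewing station under the lens, and leave everything there. Keep clear of the lens head and leave the other things on the bench where they are.

Things in the scene. Friction and masses are not known exactly. Their poses are not given: they have to be found in the camera images.
- cartridge: Loose culture cartridge, 0.1 kg. White plate 96 (x) by 60 (y) by 8 mm, the +x +y corner cut off at 45 degrees (12 mm legs), yellow label strip at the +x end. On it, centred, an empty eight-well block with a blue rim, 60 (x) by 36 (y) mm, 8 to 28 mm above the underside: grip it across the 36 mm, fingertips above the plate. Origin: centre of the underside; z up.
- cartridge_key (a point): Point on the top face of the cartridge's plate at the middle of the cut edge (x +42, y +24, z +8 mm from the cartridge's origin).
- nest (a point): Centre of the pocket floor in the stage's dark nest (slick plastic), 37 mm above the bench. Pocket 99 (x) by 63 (y) by 8 mm deep: 1.5 mm play each side, plate top flush with the rim, steep lead-in bevel 2.5 mm wide, walls 9 mm thick. Corner +x +y is filled by a yellow 45 degree key. A seated cartridge has its origin here, axes along these. The stage travels along -y to the viewing station.
- nest_key (a point): Point at the pocket's yellow filled corner, at rim height (x +44, y +26, z +8 mm from the nest).
- stage_knob (a point): Grip point in the round red push knob on the stage's tail, 115 mm from the nest along the nest's +y. The knob is 24 mm across, full width from 52 to 68 mm above the bench, top at 71 mm; this point is at 62 mm; the tail plate under it at 33 mm. Grip it from above; at the viewing station it stands 115 mm from the lens axis.
- stage (a joint): Travel of the stage on its rails, m: 0 at the loading station, 0.150 at the viewing station, end stops at -0.012 and 0.172. It slides with about 1 N; at each station a spring ball drops in a notch, which draws the stage in from about 5 mm either side and takes about 7 N to leave.
- imager_base: The imager's fixed base, 160 mm (x) by 310 mm (y), rails along its y, origin at the centre of its underside on the bench. A white flag on its front edge marks the loading station (y +75 mm), a green one the viewing station (y -75 mm).
- imager_head: Fixed lens head, same origin and axes as the base: lens with a ring light 50 mm across on the vertical line x 0, y -75 mm, underside 100 mm above the bench, camera above it to 180 mm, on a column at x +100, y -75 mm, 190 mm high. It stands between the robot's start pose and the cartridge: pass above it.
- beaker: Clear beaker, 75 mm across, 88 mm high, a bystander. Origin at its underside.
- carton_b: White and red slide carton, 60x87x26 mm, a bystander.
- timer: White timer with a green dial, 62x62x31 mm, a bystander.
- pen_blue: Blue and white pen, 140 mm long, a bystander.
- tip_box: Blue pipette tip box, 89x112x61 mm, a bystander.
- forceps: Steel forceps, 135 mm long, a bystander.

How it is judged:
On the way:
1. the cartridge lies flat and square in the nest, right way round, released, with the stage still at the loading station (z of cartridge in the frame of nest below 0.0015 m and horizontal distance between cartridge and nest below 0.003 m and angle between the x axis of cartridge and the x axis of nest, either way round below 0.06 rad and angle between cartridge's own z axis and vertical below 0.025 rad and horizontal distance between cartridge_key and nest_key below 0.008 m and value of joint stage below 0.006 m and contact force between the fingers and cartridge below 0.1 N), for 0.2 s.
At the end, for the whole second after the job is handed in: The stage stands in the viewing station (travel 0.150 m within 3 mm) with the cartridge at rest in its nest: underside within 1.5 mm of the pocket floor, centred within 3 mm, square within 0.06 rad, level within 0.025 rad, cut corner at the yellow corner (value of joint stage between 0.147 and 0.153 m and z of cartridge in the frame of nest below 0.0015 m and horizontal distance between cartridge and nest below 0.003 m and angle between the x axis of cartridge and the x axis of nest, either way round below 0.06 rad and angle between cartridge's own z axis and vertical below 0.025 rad and horizontal distance between cartridge_key and nest_key below 0.008 m and linear speed of cartridge below 0.01 m/s); the robot touches nothing.
It fails at once if the cartridge is dropped (falls faster than 0.5 m/s out of the fingers) (linear speed of cartridge above 0.5 m/s and contact force between the fingers and cartridge below 0.1 N).
It fails at once if the lens head is struck (more than 8 N) (contact force between any of the arm, the fingers, cartridge and imager_head above 8 N).
It fails at once if a bystander is moved by more than 30 mm (distance of any of beaker, carton_b, timer, pen_blue, tip_box, forceps from where it was at the start of the episode above 0.03 m).
It also fails if it takes over 58 s, if anything falls off the work surface, if the arm or the gripper's body presses on something with over 40 N, if the wrist force passes 120 N, or if a joint passes its speed limit or range.

## Working session

There is one attempt and no reset: what is moved stays moved. The work goes in short steps, Python scripts to look and compute and a tool call to move; the robot and the scene stay as the last step left them, time stands still between calls to the robot, and variables do not carry over. Pictures are saved under pics/ and viewed, at most 10 in all, crops included, and the job is handed in when it is done.

Besides the shell and the picture viewer there is one more tool, called after "Request:" as name(argument=value, ...), one argument or row to a line, values as JSON. play_rows: Moves the arm, as the interface text tells. Its arguments: {"type":"object","properties":{"increments":{"type":"string"},"grip_force":{"type":"number"}},"required":["increments"]}

```bash
mkdir -p pics
cat > h.py <<'E'
import numpy as np, cv2, json
from bench import *
from scipy.spatial.transform import Rotation as R
def snap(n,f):
    s=read_state(); c=camera(n); cv2.imwrite('pics/'+f+'.png',c['color'][:,:,::-1])
    K=np.array([[c['fx'],0,c['cx']],[0,c['fy'],c['cy']],[0,0,1]])
    if n=='wrist':
        T=np.eye(4);T[:3,:3]=R.from_quat(s['eef_rot']).as_matrix();T[:3,3]=s['ee_pos']
        M=np.linalg.inv(T@np.array(c['mount']))
    else: M=np.array(c['camera_from_world'])
    np.savez('pics/'+f+'.npz',K=K,M=M); return s
def ray(f,u,v,z):
    d=np.load('pics/'+f+'.npz');Mi=np.linalg.inv(d['M']);o=Mi[:3,3]
    r=Mi[:3,:3]@np.linalg.inv(d['K'])@[u,v,1]
    return o+r*(z-o[2])/r[2]
def proj(f,p):
    d=np.load('pics/'+f+'.npz');q=d['M'][:3,:3]@np.array(p)+d['M'][:3,3];q=d['K']@q
    return q[:2]/q[2]
E
python3 - <<'E'
from h import *
for n in('scene','side','wrist'): s=snap(n,n+'0')
print(s)
a=cv2.imread('pics/scene0.png');b=cv2.imread('pics/side0.png')
for f in('scene0','side0'):
    d=np.load('pics/'+f+'.npz');print(np.linalg.inv(d['M'])[:3].round(3),d['K'][0,0])
E
```

```text
{'time': 0.1, 'joint_positions': array([-0.02260355,  0.33279494, -0.06469896,  1.46086254,  0.02160606,
        1.34989199, -0.08851248]), 'joint_vel': array([ 0.00020981, -0.00303351, -0.00137901, -0.00139536,  0.00192235,
        0.00069607, -0.00212486]), 'joint_torque': array([ 3.16136166e-04, -6.24538064e+01,  2.38312193e-02, -3.90717781e+01,
       -6.15657773e-02,  3.65302863e-02,  4.60620026e-05]), 'ee_pos': array([ 6.24622780e-01, -5.55212074e-06,  1.97439605e-01]), 'eef_rot': array([ 7.07102842e-01,  7.07110440e-01, -4.67779833e-04, -4.22882222e-04]), 'ft_force': array([ 1.18571507,  1.04743324, -0.61426456]), 'torque': array([ 0.00338245, -0.01664871, -0.04401632]), 'grip_force': 0.0, 'width': 0.08704330062851197}
[[ 0.555 -0.617  0.557 -0.372]
 [-0.831 -0.425  0.358 -0.563]
 [ 0.015 -0.662 -0.749  1.23 ]] 440.46428103294744
[[ 0.801 -0.287  0.526 -0.263]
 [-0.599 -0.353  0.719 -1.055]
 [-0.02  -0.89  -0.455  0.762]] 477.00566400465203
```

View pics/scene0.png

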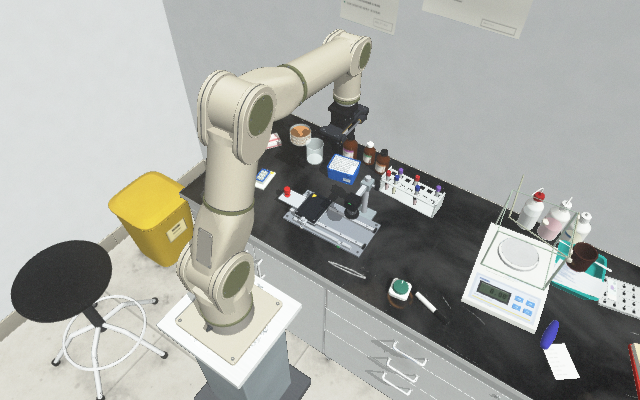

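View pics/side0.png

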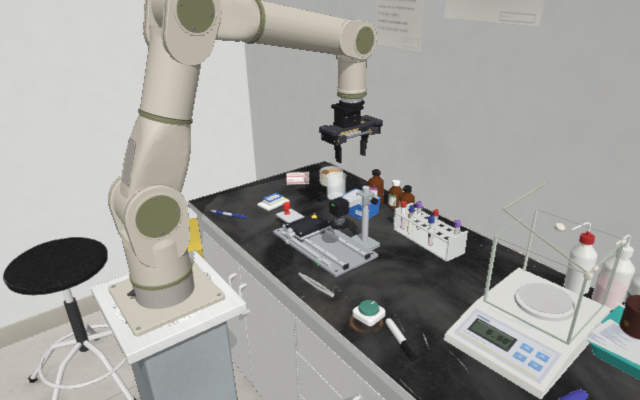

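Both views show the imager at about (335,215) in scene, with the red knob at (287,191) and the cartridge at about (265,178). The start pose is at the upper right. I'll enlarge the scene crop and look at the wrist view.

Run:
```python
from h import *
a=cv2.imread('pics/scene0.png')[150:270,240:400];a=cv2.resize(a,None,fx=5,fy=5,interpolation=cv2.INTER_CUBIC)
cv2.imwrite('pics/c1.png',a)
for n,u,v,z in [('scene0',287,191,.062),('side0',286,212,.062),('scene0',265,178,.02),('side0',273,201,.02)]: print(n,u,v,ray(n,u,v,z).round(3))
```

```text
scene0 287 191 [0.454 0.12  0.062]
side0 286 212 [0.433 0.086 0.062]
scene0 265 178 [0.49  0.254 0.02 ]
side0 273 201 [0.485 0.252 0.02 ]
```

View pics/c1.png

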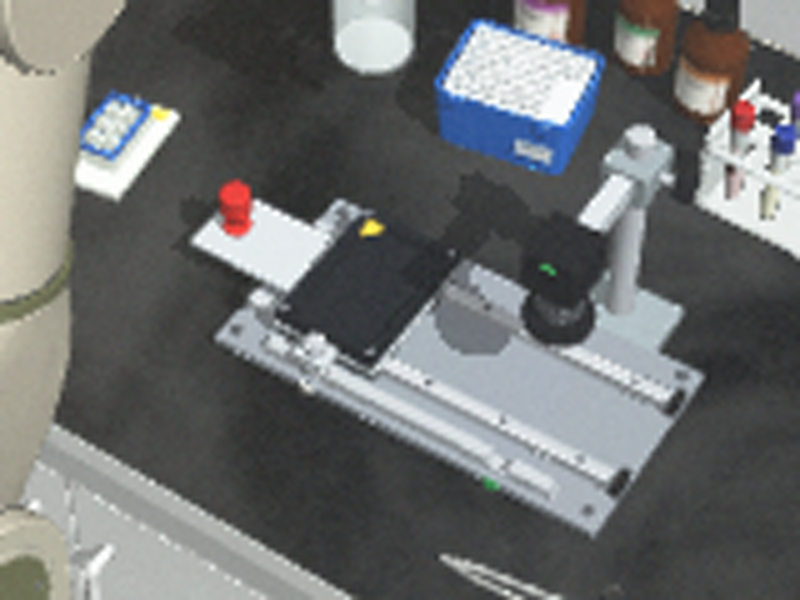

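View pics/wrist0.png

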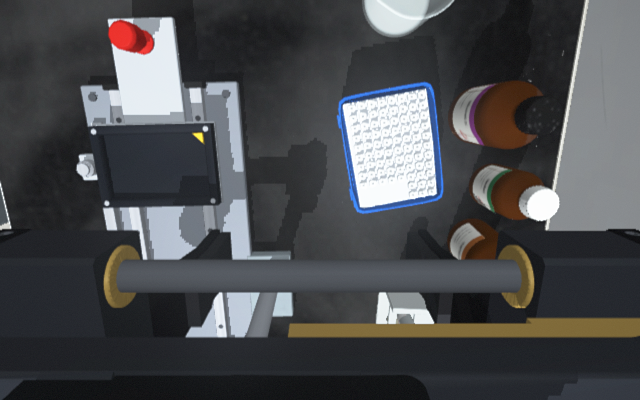

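The wrist view shows the nest with its rim corners at about (92,126), (213,123), (218,205) and (98,207), yellow at (198,137), and the knob top at (122,36). So the nest's +x points image right and +y points up.

Run:
```python
from h import *
for u,v,z in [(95,130,.045),(206,128,.045),(213,201,.045),(106,204,.045),(198,137,.045),(122,36,.071),(140,42,.062)]: print(u,v,ray('wrist0',u,v,z).round(4))
c=camera('wrist');print(np.array(c['mount']).round(4),c['fx'])
```

```text
95 130 [0.4106 0.0476 0.045 ]
206 128 [0.5165 0.0495 0.045 ]
213 201 [ 0.5176 -0.0224  0.045 ]
106 204 [ 0.4098 -0.0256  0.045 ]
198 137 [0.5081 0.041  0.045 ]
122 36 [0.4617 0.1253 0.071 ]
140 42 [0.4716 0.1222 0.062 ]
[[ 0.000e+00 -9.670e-01 -2.548e-01  6.970e-02]
 [ 1.000e+00  2.000e-04 -5.000e-04 -1.000e-03]
 [ 5.000e-04 -2.548e-01  9.670e-01 -1.854e-01]
 [ 0.000e+00  0.000e+00  0.000e+00  1.000e+00]] 349.67980799915534
```

Request:
play_rows(
  increments="0 0 0 0 0 -0.05 1;0 0 0 0 0 -0.1 1;0 0 0 0.03 -0.03 -0.12 1;0 0 0 0.06 -0.06 -0.12 1;0 0 0 0.1 -0.1 -0.12 1;0 0 0 0.14 -0.14 -0.12 1;0 0 0 0.14 -0.14 -0.12 1;0 0 0 0.14 -0.14 -0.12 1",
)

```text
time: 1.0
ee_pos: [0.4838, 0.1419, 0.3187]
eef_rot: [0.706, 0.709, 0.0, 0.0]
ft_force: [0.2, -0.5, 0.2]
width: 0.0868
grip_force: 0.0
```

Run:
```python
from h import *
snap('wrist','w1')
print(proj('w1',[.49,.25,.02]),proj('w1',[.463,.125,.062]))
```

```text
[324.27232456  75.82394045] [303.01516986 175.66835897]
```

View pics/w1.png

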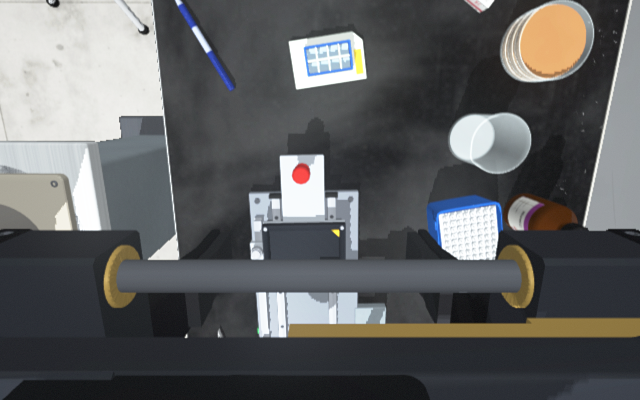

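The wrist view shows the cartridge at about (328,59), turned slightly counterclockwise, with its cut corner top right at (362,38) and its yellow label on the right. The knob is at (301,174). I'll move closer for precision.

Request:
play_rows(
  increments="0 0 0 0.04 0.005 0.04 1;0 0 0 0.08 0.005 0.08 1;0 0 0 0.08 0.005 0.11 1;0 0 0 0.08 0.005 0.11 1;0 0 0 0.08 0.005 0.11 1",
)

```text
time: 1.55
ee_pos: [0.4911, 0.2181, 0.2085]
eef_rot: [0.708, 0.706, -0.001, 0.0]
ft_force: [0.4, -0.2, 0.3]
width: 0.0867
grip_force: 0.0
```

Run:
```python
from h import *
s=snap('wrist','w2');print(s['ee_pos'],s['eef_rot'])
u,v=proj('w2',[.49,.27,.02]).astype(int);print(u,v)
a=cv2.imread('pics/w2.png');x0,y0=max(u-100,0),max(v-75,0);print(x0,y0)
cv2.imwrite('pics/c2.png',cv2.resize(a[y0:y0+150,x0:x0+200],None,fx=4,fy=4,interpolation=cv2.INTER_CUBIC))
```

```text
[0.49106364 0.21814536 0.20853918] [ 7.07916595e-01  7.06295737e-01 -6.50947346e-04  5.48648661e-05]
318 123
218 48
```

View pics/c2.png

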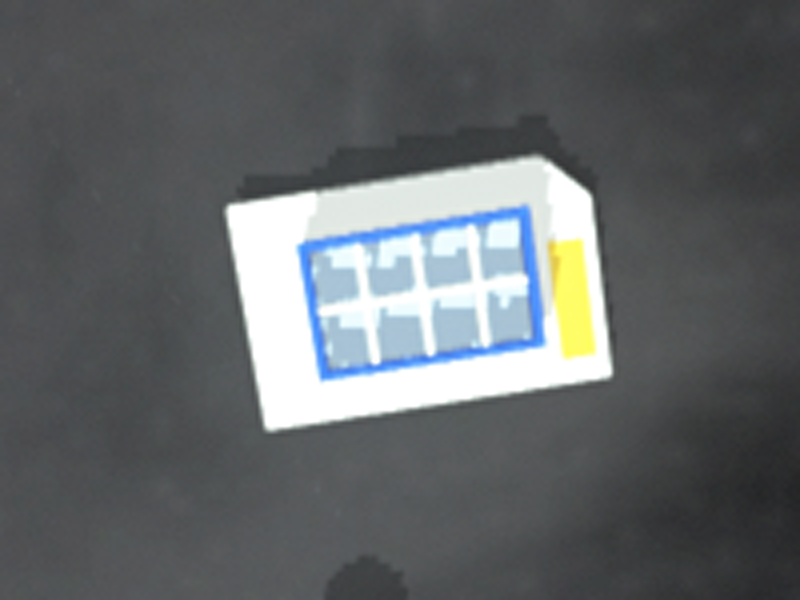

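Cartridge rim corners in the crop: (300,243), (529,208), (544,346), (323,380). Plate corners: (227,207), (267,432), (612,376), with the cut at top right. Next I'll take a close look at the nest before grasping, staying above the head.

Run:
```python
from h import *
g=lambda u,v,z:ray('w2',218+u/4,48+v/4,z)
r=np.array([g(*p,.028) for p in [(300,243),(529,208),(544,346),(323,380)]])
p=np.array([g(*p,.008) for p in [(227,207),(267,432),(612,376)]])
print(r.mean(0),((p[0]+p[2])/2)); f=lambda d:np.arctan2(d[1],d[0])
print(f(r[1]-r[0]),f(r[2]-r[3]),f(p[2]-p[1]),f(p[0]-p[1])-np.pi/2, np.linalg.norm(p[2]-p[1]),np.linalg.norm(p[0]-p[1]),np.linalg.norm(r[1]-r[0]))
```

```text
[0.49543527 0.27201632 0.028     ] [0.49533821 0.27177358 0.008     ]
0.1443523124774612 0.14912802782227094 0.15856861708773792 0.1492787302027816 0.09605660076974662 0.06060890123792771 0.05846684688449607
```

Request:
play_rows(
  increments="0 0 0 -0.05 -0.01 -0.03 1;0 0 0 -0.1 -0.02 -0.05 1;0 0 0 -0.15 -0.03 -0.05 1;0 0 0 -0.2 -0.03 -0.05 1;0 0 0 -0.24 -0.03 -0.04 1;0 0 0 -0.25 -0.03 -0.03 1;0 0 0 -0.25 -0.03 -0.03 1;0 0 0 -0.25 -0.03 -0.03 1",
)

```text
time: 2.4
ee_pos: [0.4607, -0.0302, 0.2401]
eef_rot: [0.708, 0.707, 0.001, 0.001]
ft_force: [-1.1, 1.0, -0.2]
width: 0.0872
grip_force: 0.0
```

Run:
```python
from h import *
s=snap('wrist','w3');print(s['ee_pos'],s['eef_rot'])
u,v=proj('w3',[.463,.05,.05]).astype(int);print(u,v)
a=cv2.imread('pics/w3.png');x0,y0=max(u-100,0),max(v-75,0);print(x0,y0)
cv2.imwrite('pics/c3.png',cv2.resize(a[y0:y0+150,x0:x0+200],None,fx=4,fy=4,interpolation=cv2.INTER_CUBIC))
```

```text
[ 0.46070418 -0.03018552  0.24014374] [0.70758973 0.70662206 0.0011715  0.00081545]
321 95
221 20
```

View pics/c3.png

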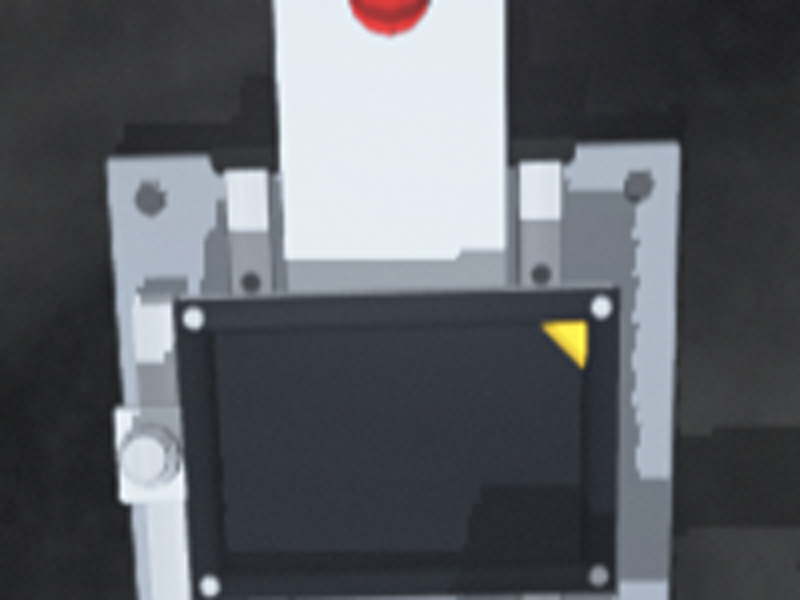

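Nest screws in the crop: (193,318), (601,306), (598,576), (210,586). Rim outer top corners: (177,302) and (618,289), yellow top right.

Run:
```python
from h import *
g=lambda u,v,z:ray('w3',221+u/4,20+v/4,z)
f=lambda d:np.arctan2(d[1],d[0])
r=np.array([g(*p,.045) for p in [(193,318),(601,306),(598,576),(210,586)]])
print(r.round(4),r.mean(0),f(r[1]-r[0]),f(r[2]-r[3]),f(r[0]-r[3])-np.pi/2,f(r[1]-r[2])-np.pi/2)
o=np.array([g(177,302,.045),g(618,289,.045)]);print(o,f(o[1]-o[0]))
fl=np.array([g(*p,.037) for p in [(218,334),(582,322),(581,545),(226,552)]]);print(fl,fl.mean(0))
s=read_state();m=R.from_quat(s['eef_rot']).as_matrix();print(m.round(4))
```

```text
[[ 0.4086  0.0462  0.045 ]
 [ 0.5154  0.0491  0.045 ]
 [ 0.5172 -0.022   0.045 ]
 [ 0.4106 -0.0246  0.045 ]] [0.46293837 0.0121766  0.045     ] 0.026993277342410478 0.02428579919041241 0.028749524662910142 0.025495713348009374
[[0.40456981 0.05027338 0.045     ]
 [0.51962879 0.05338087 0.045     ]] 0.027001223411085715
[[ 0.41407953  0.04225348  0.037     ]
 [ 0.51159695  0.04522611  0.037     ]
 [ 0.51332992 -0.01461739  0.037     ]
 [ 0.41439808 -0.0164098   0.037     ]] [0.46335112 0.0141131  0.037     ]
[[-3.0e-04  1.0e+00  2.7e-03]
 [ 1.0e+00  3.0e-04  4.0e-04]
 [ 4.0e-04  2.7e-03 -1.0e+00]]
```

Request:
play_rows(
  increments="0 0 0.14 0.04 0.004 0 1;0 0 0.28 0.08 0.009 0 1;0 0 0.42 0.12 0.014 0 1;0 0 0.56 0.16 0.019 0 1;0 0 0.70 0.2 0.024 0 1;0 0 0.84 0.24 0.029 0.02 1;0 0 0.98 0.28 0.033 0.04 1;0 0 1.12 0.302 0.035 0.06 1",
)

```text
time: 3.25
ee_pos: [0.494, 0.2777, 0.1785]
eef_rot: [0.975, 0.223, 0.001, -0.001]
ft_force: [0.1, 0.1, 0.0]
width: 0.0869
grip_force: 0.0
```

```bash
cat >> h.py <<'E'
def delta(x,y,z,yaw):
    "row (turn, shift) from present pose to TCP x,y,z pointing down with tool x at world angle yaw"
    s=read_state();A=R.from_quat(s['eef_rot'])
    c,n=np.cos(yaw),np.sin(yaw);B=R.from_matrix(np.array([[c,n,0],[n,-c,0],[0,0,-1]]))
    print('now',np.round(s['ee_pos'],4),'t',s['time'],'F',np.round(s['ft_force'],1),'w',s['width'],s['grip_force'])
    print('row',(A.inv()*B).as_rotvec().round(4),A.inv().apply(np.array([x,y,z])-s['ee_pos']).round(4))
E
python3 -c "
from h import *
delta(.4954,.2719,.06,.15)"
```

```text
now [0.494  0.2777 0.1785] t 3.25 F [0.1 0.1 0. ] w 0.0869225212182036 0.0
row [-0.0024 -0.0016  0.3003] [-0.0015  0.006   0.1185]
```

Request:
play_rows(
  increments="0 0 0.14 -0.001 0.004 0.03 1;0 0 0.28 -0.001 0.006 0.06 1;0 0 0.3 -0.001 0.006 0.09 1;0 0 0.3 -0.001 0.006 0.118 1;0 0 0.3 -0.001 0.006 0.118 1;0 0 0.3 -0.001 0.006 0.118 1",
)

```text
time: 3.85
ee_pos: [0.4968, 0.2675, 0.0614]
eef_rot: [0.997, 0.076, 0.0, -0.0]
ft_force: [1.1, 0.0, -0.0]
width: 0.0872
grip_force: 0.0
```

```bash
python3 -c "
from h import *
delta(.4954,.2719,.012,.15)"
```

```text
now [0.4968 0.2675 0.0614] t 3.85 F [ 1.1  0.  -0. ] w 0.08717963445988958 0.0
row [-0.0007 -0.0006  0.0022] [-0.0008 -0.0046  0.0494]
```

Request:
play_rows(
  increments="0 0 0 -0.001 -0.005 0.015 1;0 0 0 -0.001 -0.005 0.03 1;0 0 0 -0.001 -0.005 0.042 1;0 0 0 -0.001 -0.005 0.049 1;0 0 0 -0.001 -0.005 0.049 1;0 0 0 -0.001 -0.005 0.049 1",
)

```text
time: 4.45
ee_pos: [0.4952, 0.271, 0.0113]
eef_rot: [0.997, 0.075, 0.0, -0.0]
ft_force: [-0.3, 0.7, -0.0]
width: 0.087
grip_force: 0.0
```

```bash
python3 -c "
from h import *
delta(.4954,.2719,.012,.15)"
```

```text
now [0.4952 0.271  0.0113] t 4.45 F [-0.3  0.7 -0. ] w 0.08702454643247648 0.0
row [-0.0001 -0.0001  0.0006] [ 0.0004 -0.0009 -0.0007]
```

Request:
play_rows(
  increments="0 0 0 0 -0.001 -0.001 0.5;0 0 0 0 -0.001 -0.001 0.4;0 0 0 0 -0.001 -0.001 0.3;0 0 0 0 -0.001 -0.001 0.3;0 0 0 0 -0.001 -0.001 0.3;0 0 0 0 -0.001 -0.001 0.3;0 0 0 0 -0.001 -0.001 0.3;0 0 0 0 -0.001 -0.001 0.3",
  grip_force=20,
)

```text
time: 5.25
ee_pos: [0.4949, 0.2719, 0.0122]
eef_rot: [0.997, 0.075, 0.0, -0.0]
ft_force: [0.2, -0.1, -0.4]
width: 0.0315
grip_force: 0.0
```

Request:
play_rows(
  increments="0 0 0 0 0 -0.01 0.3;0 0 0 0 0 -0.03 0.3;0 0 0 0 0 -0.06 0.3;0 0 0 0 0 -0.09 0.3;0 0 0 0 0 -0.11 0.3;0 0 0 0 0 -0.11 0.3;0 0 0 0 0 -0.11 0.3",
)

```text
time: 5.95
ee_pos: [0.495, 0.272, 0.1227]
eef_rot: [0.997, 0.075, 0.0, -0.0]
ft_force: [-0.2, -1.2, -0.6]
width: 0.0262
grip_force: 0.0
```

```bash
python3 -c "
from h import *
delta(.4629,.0122,.09,.026)
snap('wrist','w4')"
```

```text
now [0.495  0.272  0.1227] t 5.95 F [-0.2 -1.2 -0.6] w 0.026164654208755668 0.0
row [-0.0003 -0.001   0.1248] [-0.0708  0.2521  0.0325]
```

View pics/w4.png

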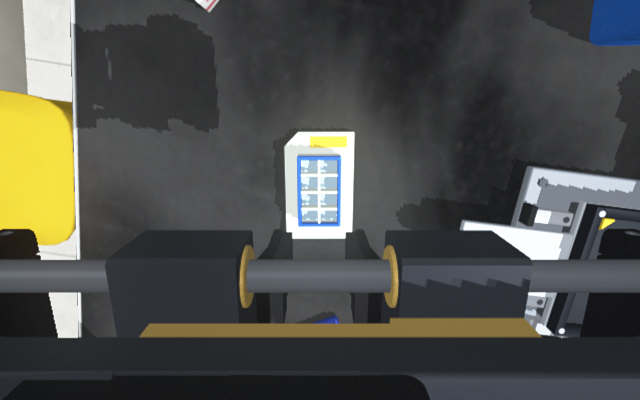

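The picture shows the cartridge still on the bench at about (320,190), ahead of the fingers, so it was not gripped. I'll check the location from this view.

Request:
play_rows(
  increments="0 0 0 0 0 0 1;0 0 0 0 0 0 1;0 0 0 0 0 0 1;0 0 0 0 0 0 1;0 0 0 0 0 0.03 1;0 0 0 0 0 0.06 1;0 0 0 0 0 0.09 1;0 0 0 0 0 0.09 1",
)

```text
time: 6.85
ee_pos: [0.4923, 0.2703, 0.0284]
eef_rot: [0.997, 0.075, -0.003, 0.001]
ft_force: [-0.9, -0.4, -0.6]
width: 0.0815
grip_force: 0.0
```

Run:
```python
from h import *
s=None
for n in ('scene','side','wrist'): s=snap(n,n+'5')
print(s['ee_pos'],s['width'],s['time'])
p=s['ee_pos'];T=R.from_quat(s['eef_rot']).as_matrix()
out=[]
for n in ('side','wrist'):
    f=n+'5';im=cv2.imread('pics/'+f+'.png')
    im=np.clip(255*(im/255.)**.55,0,255).astype('uint8')
    u,v=proj(f,p).astype(int);print(n,u,v)
    w,h,k=(50,60,5) if n=='side' else (133,100,3)
    if n=='wrist':
        for sg in(-1,1):
            q=proj(f,p+T[:,1]*sg*.0435);print('tip',q)
    x0,y0=max(0,u-w),max(0,v-h);print('org',x0,y0)
    c=cv2.resize(im[y0:y0+2*h,x0:x0+2*w],(400,600) if n=='side' else (400,300),interpolation=cv2.INTER_CUBIC);out.append(c)
    if n=='side': pass
f='scene5';im=np.clip(255*(cv2.imread('pics/scene5.png')/255.)**.55,0,255).astype('uint8')
u,v=proj(f,p).astype(int);x0,y0=max(0,u-50),max(0,v-40);print('scene',u,v,x0,y0)
c=cv2.resize(im[y0:y0+75,x0:x0+100],(400,300),interpolation=cv2.INTER_CUBIC)
cv2.imwrite('pics/c5.png',np.hstack([out[0],np.vstack([out[1],c])]))
```

```text
[0.49485485 0.27200868 0.03262891] 0.0849177633884672 6.95
side 272 195
org 222 135
wrist 319 231
tip [241.90055009 231.64218978]
tip [396.53602162 231.63495502]
org 186 131
scene 261 173 211 133
```

View pics/c5.png

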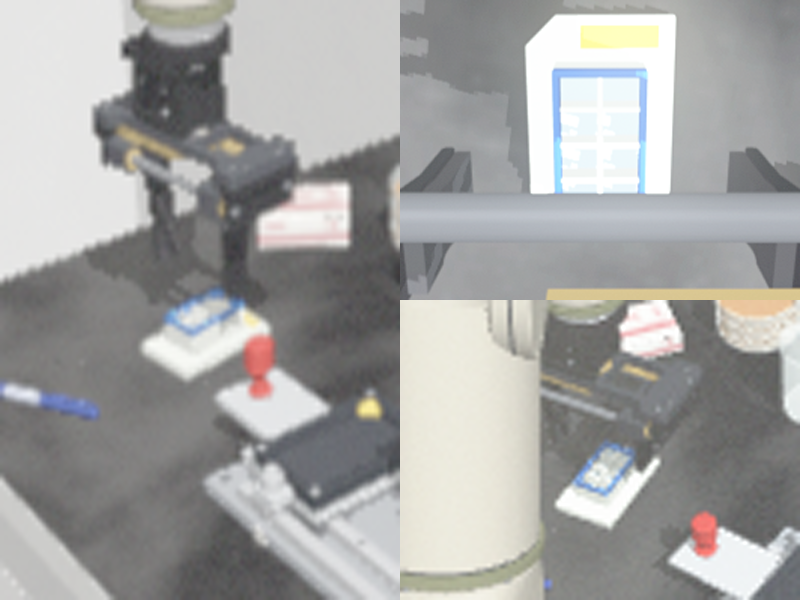

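The picture shows the open fingers' ends well above where the reported TCP should be. In the side view the tips are about 6 px (20 mm or more) too high, and the wrist view puts them about 25 mm short. The cartridge is undisturbed. I'll feel for the bench with open fingers, outside the plate.

Request:
play_rows(
  increments="0 0 0 0 0 0.01 1;0 0 0 0 0 0.02 1;0 0 0 0 0 0.023 1;0 0 0 0 0 0.026 1;0 0 0 0 0 0.029 1;0 0 0 0 0 0.032 1;0 0 0 0 0 0.032 1;0 0 0 0 0 0.032 1",
)

```text
time: 7.8
ee_pos: [0.4949, 0.272, 0.0002]
eef_rot: [0.997, 0.075, 0.0, -0.0]
ft_force: [0.1, 0.0, 0.5]
width: 0.0873
grip_force: 0.0
```

```bash
python3 -c "
from h import *
delta(.4954,.2719,-.010,.15)"
```

```text
now [4.949e-01 2.720e-01 2.000e-04] t 7.8 F [0.1 0.  0.5] w 0.08728582155572842 0.0
row [-0.     -0.0002  0.0008] [0.0005 0.0002 0.0102]
```

No bench contact at reported z = 0. Going on slowly.

Request:
play_rows(
  increments="0 0 0 0 0 0.002 1;0 0 0 0 0 0.004 1;0 0 0 0 0 0.006 1;0 0 0 0 0 0.008 1;0 0 0 0 0 0.008 1;0 0 0 0 0 0.008 1",
)

```text
time: 8.4
ee_pos: [0.4948, 0.272, -0.0079]
eef_rot: [0.997, 0.075, -0.0, 0.0]
ft_force: [1.1, 0.1, 0.4]
width: 0.0868
grip_force: 0.0
```

Request:
play_rows(
  increments="0 0 0 0 0 0.001 1;0 0 0 0 0 0.002 1;0 0 0 0 0 0.003 1;0 0 0 0 0 0.004 1;0 0 0 0 0 0.004 1;0 0 0 0 0 0.004 1",
)

```text
time: 9.0
ee_pos: [0.4949, 0.272, -0.0118]
eef_rot: [0.997, 0.075, 0.0, 0.0]
ft_force: [-0.6, 0.6, -0.4]
width: 0.0869
grip_force: 0.0
```

Request:
play_rows(
  increments="0 0 0 0 0 0.001 1;0 0 0 0 0 0.002 1;0 0 0 0 0 0.003 1;0 0 0 0 0 0.004 1;0 0 0 0 0 0.004 1;0 0 0 0 0 0.004 1",
)

```text
time: 9.6
ee_pos: [0.4948, 0.272, -0.0159]
eef_rot: [0.997, 0.075, -0.0, -0.0]
ft_force: [0.7, -0.2, 1.1]
width: 0.0867
grip_force: 0.0
```

Request:
play_rows(
  increments="0 0 0 0 0 0.001 1;0 0 0 0 0 0.002 1;0 0 0 0 0 0.003 1;0 0 0 0 0 0.003 1;0 0 0 0 0 0.003 1",
)

```text
time: 10.1
ee_pos: [0.4949, 0.2719, -0.0189]
eef_rot: [0.997, 0.075, 0.0, -0.0]
ft_force: [-0.2, -0.8, 0.7]
width: 0.0867
grip_force: 0.0
```

Request:
play_rows(
  increments="0 0 0 0 0 0.001 1;0 0 0 0 0 0.001 1;0 0 0 0 0 0.002 1;0 0 0 0 0 0.002 1",
)

```text
time: 10.5
ee_pos: [0.4948, 0.2719, -0.021]
eef_rot: [0.997, 0.075, -0.0, 0.0]
ft_force: [0.1, -0.3, -0.3]
width: 0.0868
grip_force: 0.0
```

Request:
play_rows(
  increments="0 0 0 0 0 0.001 1;0 0 0 0 0 0.001 1;0 0 0 0 0 0.002 1;0 0 0 0 0 0.002 1",
)

```text
time: 10.9
ee_pos: [0.4948, 0.272, -0.0229]
eef_rot: [0.997, 0.075, -0.0, 0.0]
ft_force: [0.4, 0.1, 1.3]
width: 0.0874
grip_force: 0.0
```

Request:
play_rows(
  increments="0 0 0 0 0 0.001 1;0 0 0 0 0 0.001 1;0 0 0 0 0 0.002 1;0 0 0 0 0 0.002 1",
)

```text
time: 11.3
ee_pos: [0.4949, 0.272, -0.024]
eef_rot: [0.997, 0.075, 0.0, 0.0]
ft_force: [-4.1, -1.8, 10.8]
width: 0.0868
grip_force: 5.4
```

The fingers touch the bench at reported z ≈ -0.0237, so the real tip sits 23.7 mm above the reported TCP. I'll grip with the real tip at about 12 mm.

Request:
play_rows(
  increments="0 0 0 0 0 -0.006 1;0 0 0 0 0 -0.013 1;0 0 0 0 0 -0.013 0.6;0 0 0 0 0 -0.013 0.3;0 0 0 0 0 -0.013 0.3;0 0 0 0 0 -0.013 0.3;0 0 0 0 0 -0.013 0.3;0 0 0 0 0 -0.013 0.3",
  grip_force=20,
)

```text
time: 12.1
ee_pos: [0.4948, 0.2719, -0.012]
eef_rot: [0.997, 0.075, -0.0, 0.0]
ft_force: [-0.4, -1.0, -1.2]
width: 0.0471
grip_force: 0.0
```

Request:
play_rows(
  increments="0 0 0 0 0 0 0.3;0 0 0 0 0 0 0.3;0 0 0 0 0 0 0.3",
)

```text
time: 12.4
ee_pos: [0.4949, 0.272, -0.0119]
eef_rot: [0.997, 0.075, 0.0, -0.0]
ft_force: [-0.6, 0.7, -0.5]
width: 0.0356
grip_force: 20.0
```

Request:
play_rows(
  increments="0 0 0 0 0 -0.01 0.3;0 0 0 0 0 -0.03 0.3;0 0 0 0 0 -0.06 0.3;0 0 0 0 0 -0.09 0.3;0 0 0 0 0 -0.11 0.3;0 0 0 0 0 -0.11 0.3;0 0 0 0 0 -0.11 0.3",
)

```text
time: 13.1
ee_pos: [0.4948, 0.2719, 0.0983]
eef_rot: [0.997, 0.075, 0.0, -0.0]
ft_force: [-0.5, -0.3, -1.9]
width: 0.0353
grip_force: 20.0
```

```bash
python3 -c "
from h import *
delta(.4629,.0122,.098,.026)"
```

```text
now [0.4948 0.2719 0.0983] t 13.1 F [-0.5 -0.3 -1.9] w 0.03531128765569448 19.99886691570282
row [-1.000e-04 -6.000e-04  1.248e-01] [-7.06e-02  2.52e-01  2.00e-04]
```

Request:
play_rows(
  increments="0 0 0.02 -0.01 0.035 0 0.3;0 0 0.04 -0.02 0.075 0 0.3;0 0 0.06 -0.032 0.115 0 0.3;0 0 0.08 -0.043 0.155 0 0.3;0 0 0.1 -0.055 0.195 0 0.3;0 0 0.115 -0.065 0.232 0 0.3;0 0 0.125 -0.0705 0.252 0 0.3;0 0 0.125 -0.0705 0.252 0 0.3",
)

```text
time: 13.9
ee_pos: [0.4617, 0.0088, 0.0969]
eef_rot: [1.0, 0.01, -0.001, 0.001]
ft_force: [0.1, 0.2, 0.0]
width: 0.036
grip_force: 20.0
```

Request:
play_rows(
  increments="0 0 0 0 0 0.01 0.3;0 0 0 0 0 0.02 0.3;0 0 0 0 0 0.03 0.3;0 0 0 0 0 0.03 0.3;0 0 0 0 0 0.03 0.3",
)

```text
time: 14.4
ee_pos: [0.4627, 0.0127, 0.0676]
eef_rot: [1.0, 0.013, -0.001, -0.0]
ft_force: [0.6, 0.4, -1.5]
width: 0.0358
grip_force: 20.0
```

Run:
```python
from h import *
delta(.4629,.0122,.046,.026)
out=[]
snap('wrist','w6');snap('side','s6')
# predicted cartridge position from the hand: plate cut corner and plate corners, for checking held offset
a=cv2.imread('pics/w6.png')[110:240,220:420]
a=np.clip(255*(a/255.)**.6,0,255).astype('uint8')
cv2.imwrite('pics/c6.png',cv2.resize(a,None,fx=4,fy=4,interpolation=cv2.INTER_CUBIC))
```

```text
now [0.4627 0.0127 0.0676] t 14.4 F [ 0.6  0.4 -1.5] w 0.03578886186142435 19.998968839645386
row [-0.      0.0011  0.0007] [0.0002 0.0005 0.0216]
```

View pics/c6.png

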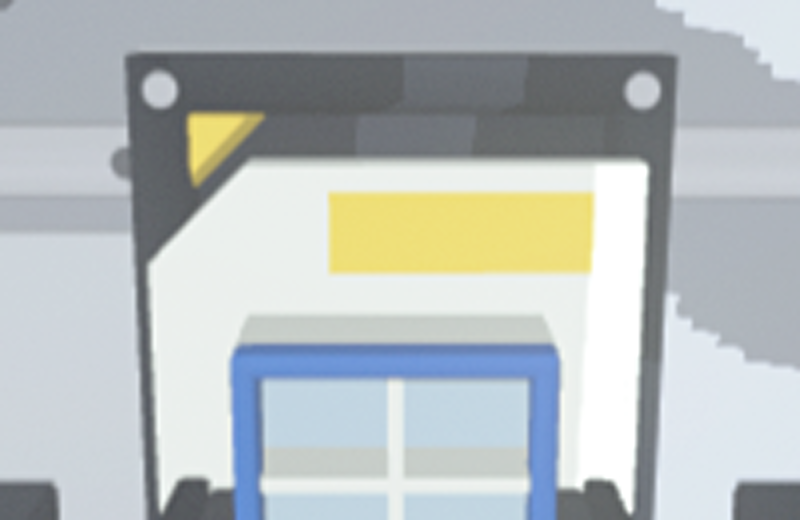

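The picture shows the cartridge held over the nest, cut corner toward yellow. Plate corners: (250,158), (150,262), (648,163). Nest screws: (160,90), (643,90). I'll compare the centres.

Run:
```python
from h import *
g=lambda u,v,z:ray('w6',220+u/4,110+v/4,z)[:2]
zt=.0875
obs=np.array([g(250,158,zt),g(150,262,zt),g(648,163,zt)])
loc=np.array([[.048,.018],[.036,.030],[.048,-.030]])
def fit(loc,obs):
    a=loc-loc.mean(0);b=obs-obs.mean(0)
    t=np.arctan2((a[:,0]*b[:,1]-a[:,1]*b[:,0]).sum(),(a*b).sum());c,s=np.cos(t),np.sin(t);Q=np.array([[c,-s],[s,c]])
    return obs.mean(0)-Q@loc.mean(0),t,(obs-loc@Q.T-(obs.mean(0)-Q@loc.mean(0))).round(4)
print('cart',fit(loc,obs))
o=np.array([g(160,90,.045),g(643,90,.045)]);print('screws',o)
print('nest',fit(np.array([[.0534,.0355],[.0534,-.0355]]),o))
```

```text
cart (array([0.46277482, 0.01261158]), np.float64(0.02265692734586351), array([[ 0.0003, -0.0004],
       [-0.0002, -0.0001],
       [-0.0001,  0.0006]]))
screws [[ 0.51500084  0.04866678]
 [ 0.51689371 -0.02208807]]
nest (array([0.46256637, 0.01186128]), np.float64(0.026746156555835815), array([[ 0.    , -0.0001],
       [-0.    ,  0.0001]]))
```

Request:
play_rows(
  increments="0 0 0.003 0 0.0007 0.007 0.3;0 0 0.003 0 0.0007 0.014 0.3;0 0 0.003 0 0.0007 0.021 0.3;0 0 0.003 0 0.0007 0.026 0.3;0 0 0.003 0 0.0007 0.031 0.3;0 0 0.003 0 0.0007 0.035 0.3;0 0 0.003 0 0.0007 0.037 0.3;0 0 0.003 0 0.0007 0.037 0.3",
)

```text
time: 15.3
ee_pos: [0.4629, 0.0115, 0.0309]
eef_rot: [1.0, 0.011, -0.0, 0.0]
ft_force: [0.4, 0.3, 0.1]
width: 0.0354
grip_force: 20.0
```

Request:
play_rows(
  increments="0 0 0 0 0 0.001 0.3;0 0 0 0 0 0.002 0.3;0 0 0 0 0 0.003 0.3;0 0 0 0 0 0.004 0.3;0 0 0 0 0 0.0045 0.3;0 0 0 0 0 0.0045 0.3",
)

```text
time: 15.9
ee_pos: [0.463, 0.0115, 0.0266]
eef_rot: [1.0, 0.011, 0.0, -0.0]
ft_force: [0.3, -0.6, -0.9]
width: 0.0359
grip_force: 20.0
```

No contact yet. The seat is expected at reported z ≈ 0.025.

Request:
play_rows(
  increments="0 0 0 0 0 0.0005 0.3;0 0 0 0 0 0.001 0.3;0 0 0 0 0 0.0015 0.3;0 0 0 0 0 0.0015 0.3",
)

```text
time: 16.3
ee_pos: [0.4631, 0.0115, 0.0251]
eef_rot: [1.0, 0.011, 0.0, 0.0]
ft_force: [-0.4, -0.3, -1.0]
width: 0.0358
grip_force: 20.0
```

Request:
play_rows(
  increments="0 0 0 0 0 0.0003 0.3;0 0 0 0 0 0.0006 0.3;0 0 0 0 0 0.0006 0.3",
)

```text
time: 16.6
ee_pos: [0.4633, 0.0116, 0.0251]
eef_rot: [1.0, 0.011, 0.0, -0.0]
ft_force: [-2.2, -0.7, 5.6]
width: 0.0358
grip_force: 20.0
```

Seated. Now I'll release gently.

Request:
play_rows(
  increments="0 0 0 0 0 0 0.42;0 0 0 0 0 0 0.45;0 0 0 0 0 0 0.5;0 0 0 0 0 0 0.6;0 0 0 0 0 0 0.65;0 0 0 0 0 0 0.65;0 0 0 0 0 0 0.65",
)

```text
time: 17.3
ee_pos: [0.463, 0.0116, 0.0246]
eef_rot: [1.0, 0.011, 0.0, -0.0]
ft_force: [-0.3, 0.1, -1.0]
width: 0.056
grip_force: 0.0
```

Request:
play_rows(
  increments="0 0 0 0 0 -0.01 0.65;0 0 0 0 0 -0.03 0.65;0 0 0 0 0 -0.06 0.65;0 0 0 0 0 -0.09 0.65;0 0 0 0 0 -0.1 0.65;0 0 0 0 0 -0.1 0.65",
)

```text
time: 17.9
ee_pos: [0.4641, 0.0117, 0.1263]
eef_rot: [1.0, 0.011, 0.002, -0.0]
ft_force: [0.5, -0.8, -0.8]
width: 0.0564
grip_force: 0.0
```

Run:
```python
from h import *
snap('wrist','w7');delta(.460,.127,.12,np.pi/2+.026)
im=cv2.imread('pics/w7.png');hsv=cv2.cvtColor(im,cv2.COLOR_BGR2HSV)
# white plate corners via mask around expected plate
m=((hsv[:,:,1]<40)&(hsv[:,:,2]>150)).astype('uint8')
b=cv2.inRange(hsv,(100,120,80),(130,255,255))
n,l,st,ce=cv2.connectedComponentsWithStats(b)
for i in range(1,n):
    if st[i,4]>60: print('blue',st[i],ce[i].round(1))
y=cv2.inRange(hsv,(22,120,120),(35,255,255));n,l,st,ce=cv2.connectedComponentsWithStats(y)
for i in range(1,n):
    if st[i,4]>10: print('yel',st[i],ce[i].round(1),'wld',ray('w7',*ce[i],.045).round(4))
c,s=np.cos(.026),np.sin(.026);Q=np.array([[c,-s],[s,c]]);N=np.array([.4627,.012])
for nm,p,z in [('labelctr?',(.041,-.005),.045),('rim+x+y',(.030,.018),.065),('rim+x-y',(.030,-.018),.065),('rim-x',(-.03,.018),.065),('rim-x-y',(-.03,-.018),.065)]:
    q=N+Q@p;print(nm,proj('w7',[*q,z]).round(1))
```

```text
now [0.4632 0.0115 0.1248] t 17.95 F [-0.3 -0.2 -0.6] w 0.056484106453751244 0.0
row [ 9.000e-04 -9.000e-04 -1.574e+00] [-0.0006 -0.1155  0.0048]
blue [294 164  50  78 919] [317.8 203.1]
yel [276 134  16  15 141] [281.6 138.9] wld [0.508  0.0408 0.045 ]
yel [309 141  41  13 492] [329.  146.5] wld [0.5031 0.0048 0.045 ]
labelctr? [324.8 145.5]
rim+x+y [292.9 164.1]
rim+x-y [343.5 163.9]
rim-x [294.6 242.9]
rim-x-y [342.3 242.8]
```

The seated rim matches the prediction to within a pixel. Next is the knob: turn back and move above it.

Request:
play_rows(
  increments="0 0 -0.14 0 -0.015 -0.02 0.65;0 0 -0.28 0 -0.03 -0.02 0.7;0 0 -0.42 0 -0.045 -0.02 0.7;0 0 -0.56 0 -0.06 -0.02 0.7;0 0 -0.7 0 -0.075 -0.02 0.7;0 0 -0.84 0 -0.09 -0.02 0.7;0 0 -0.98 0 -0.105 -0.02 0.7;0 0 -1.12 0 -0.115 -0.02 0.7",
)

```text
time: 18.75
ee_pos: [0.4593, 0.1273, 0.1429]
eef_rot: [0.839, 0.544, -0.001, -0.001]
ft_force: [0.6, 0.7, 0.3]
width: 0.0613
grip_force: 0.0
```

Request:
play_rows(
  increments="0 0 -0.14 0 0 0 0.7;0 0 -0.28 0 0 0 0.7;0 0 -0.42 0 0 0 0.7;0 0 -0.454 0 0 0 0.7;0 0 -0.454 0 0 0 0.7;0 0 -0.454 0 0 0 0.7",
)

```text
time: 19.35
ee_pos: [0.4598, 0.1263, 0.1435]
eef_rot: [0.698, 0.716, -0.001, -0.0]
ft_force: [1.1, -0.5, -0.2]
width: 0.0613
grip_force: 0.0
```

Run:
```python
from h import *
snap('wrist','w8');delta(.460,.127,.019,np.pi/2+.026)
im=cv2.imread('pics/w8.png');hsv=cv2.cvtColor(im,cv2.COLOR_BGR2HSV)
r=cv2.inRange(hsv,(0,140,80),(6,255,255))|cv2.inRange(hsv,(174,140,80),(180,255,255));n,l,st,ce=cv2.connectedComponentsWithStats(r)
for i in range(1,n):
    if st[i,4]>20: print('red',st[i],ce[i].round(1))
for x,y in[(.460,.127)]:
  for z in(.071,.062,.05): print(proj('w8',[x-.012,y,z]),proj('w8',[x+.012,y,z]),proj('w8',[x,y+.012,z]))
```

```text
now [0.46   0.1263 0.1438] t 19.4 F [ 0.5 -0.4  0.5] w 0.06065324861779321 0.0
row [-0.0012  0.0003 -0.0013] [0.0007 0.0002 0.1248]
red [306 177  29  35 776] [320.  194.2]
[304.63281715 199.06278624] [336.05010944 199.82679431] [320.75727167 184.09474656]
[305.09365456 196.12149307] [335.51946689 196.8624781 ] [320.708615   181.59865041]
[305.66467738 192.47694192] [334.86193095 193.18930038] [320.64837318 178.50823366]
```

Request:
play_rows(
  increments="0 0 0 0.001 0 0.03 0.7;0 0 0 0.001 0 0.06 0.7;0 0 0 0.001 0 0.09 0.7;0 0 0 0.001 0 0.11 0.7;0 0 0 0.001 0 0.122 0.7;0 0 0 0.001 0 0.122 0.7;0 0 0 0.001 0 0.122 0.7",
)

```text
time: 20.1
ee_pos: [0.4608, 0.1277, 0.0232]
eef_rot: [0.698, 0.716, 0.0, 0.0]
ft_force: [0.3, 0.3, 0.1]
width: 0.0608
grip_force: 0.0
```

Request:
play_rows(
  increments="0 0 0 0 0 0 0.4;0 0 0 0 0 0 0.3;0 0 0 0 0 0 0.2;0 0 0 0 0 0 0.1;0 0 0 0 0 0 0.1;0 0 0 0 0 0 0.1;0 0 0 0 0 0 0.1;0 0 0 0 0 0 0.1",
  grip_force=25,
)

```text
time: 20.9
ee_pos: [0.4609, 0.1275, 0.0227]
eef_rot: [0.698, 0.716, 0.0, 0.0]
ft_force: [3.9, 1.0, -2.0]
width: 0.0231
grip_force: 25.0
```

```bash
python3 -c "
from h import *
s=read_state();p=s['ee_pos'];delta(p[0]+.15*np.sin(.026),p[1]-.15*np.cos(.026),p[2],np.pi/2+.026)"
```

```text
now [0.4609 0.1275 0.0227] t 20.9 F [ 3.9  1.  -2. ] w 0.023116899995303995 24.999572125524807
row [ 0.001  -0.0002 -0.0002] [-0.15  0.   -0.  ]
```

Gripped the knob. Now sliding smoothly.

Request:
play_rows(
  increments="0 0 0 -0.002 0 0 0.1;0 0 0 -0.005 0 0 0.1;0 0 0 -0.009 0 0 0.1;0 0 0 -0.014 0 0 0.1;0 0 0 -0.021 0 0 0.1;0 0 0 -0.029 0 0 0.1;0 0 0 -0.037 0 0 0.1;0 0 0 -0.045 0 0 0.1",
)

```text
time: 21.7
ee_pos: [0.4621, 0.0824, 0.0227]
eef_rot: [0.698, 0.716, 0.001, 0.0]
ft_force: [5.6, 2.6, -3.6]
width: 0.0226
grip_force: 25.0
```

Request:
play_rows(
  increments="0 0 0 -0.008 0 0 0.1;0 0 0 -0.016 0 0 0.1;0 0 0 -0.024 0 0 0.1;0 0 0 -0.032 0 0 0.1;0 0 0 -0.04 0 0 0.1;0 0 0 -0.048 0 0 0.1;0 0 0 -0.055 0 0 0.1;0 0 0 -0.06 0 0 0.1",
)

```text
time: 22.5
ee_pos: [0.4635, 0.0221, 0.0227]
eef_rot: [0.698, 0.716, 0.0, 0.0]
ft_force: [5.2, 1.1, -3.0]
width: 0.0229
grip_force: 25.0
```

Request:
play_rows(
  increments="0 0 0 -0.005 0 0 0.1;0 0 0 -0.011 0 0 0.1;0 0 0 -0.017 0 0 0.1;0 0 0 -0.023 0 0 0.1;0 0 0 -0.028 0 0 0.1;0 0 0 -0.032 0 0 0.1;0 0 0 -0.035 0 0 0.1;0 0 0 -0.037 0 0 0.1",
)

```text
time: 23.3
ee_pos: [0.4644, -0.0147, 0.0227]
eef_rot: [0.698, 0.716, 0.0, 0.0]
ft_force: [4.5, 0.7, -2.4]
width: 0.0229
grip_force: 25.0
```

```bash
python3 -c "
from h import *
delta(.4609+.15*np.sin(.026),.1275-.15*np.cos(.026),.0227,np.pi/2+.026)"
```

```text
now [ 0.4644 -0.0147  0.0227] t 23.3 F [ 4.5  0.7 -2.4] w 0.022921810283693816 24.999834090181707
row [ 0.0008 -0.0002 -0.0001] [-0.0078  0.0002  0.    ]
```

Request:
play_rows(
  increments="0 0 0 -0.002 0 0 0.1;0 0 0 -0.004 0 0 0.1;0 0 0 -0.006 0 0 0.1;0 0 0 -0.0078 0 0 0.1;0 0 0 -0.0078 0 0 0.1",
)

```text
time: 23.8
ee_pos: [0.4646, -0.0224, 0.0227]
eef_rot: [0.698, 0.716, 0.0, 0.0]
ft_force: [4.9, 0.3, -2.6]
width: 0.0229
grip_force: 25.0
```

Request:
play_rows(
  increments="0 0 0 0 0 0 0.3;0 0 0 0 0 0 0.4;0 0 0 0 0 0 0.6;0 0 0 0 0 0 0.7;0 0 0 0 0 0 0.7;0 0 0 0 0 0 0.7;0 0 0 0 0 0 0.7",
)

```text
time: 24.5
ee_pos: [0.4642, -0.0222, 0.0225]
eef_rot: [0.698, 0.716, 0.0, -0.0]
ft_force: [-0.2, 0.5, 0.6]
width: 0.0593
grip_force: 0.0
```

Request:
play_rows(
  increments="0 0 0 0 0 -0.02 0.7;0 0 0 0 0 -0.05 0.7;0 0 0 0 0 -0.08 0.7;0 0 0 0 0 -0.12 0.7;0 0 0 0 0 -0.16 0.7;0 0 0 0 0 -0.2 0.7;0 0 0 0 0 -0.2 0.7;0 0 0 0 0 -0.2 0.7",
)

```text
time: 25.3
ee_pos: [0.4646, -0.0222, 0.223]
eef_rot: [0.698, 0.716, 0.001, 0.001]
ft_force: [-0.1, 0.2, -0.1]
width: 0.0608
grip_force: 0.0
```

Run:
```python
from h import *
s=snap('wrist','w9');print(s['ee_pos'],s['ft_force'],s['width'],s['time'])
im=cv2.imread('pics/w9.png');hsv=cv2.cvtColor(im,cv2.COLOR_BGR2HSV)
r=cv2.inRange(hsv,(0,140,80),(6,255,255))|cv2.inRange(hsv,(174,140,80),(180,255,255));n,l,st,ce=cv2.connectedComponentsWithStats(r)
for i in range(1,n):
    if st[i,4]>20: print('red',st[i],ce[i].round(1))
for z in(.071,.05): print(proj('w9',[.4648,-.0223,z]),proj('w9',[.4648+.012,-.0223,z]),proj('w9',[.4648,-.0223+.012,z]))
# scene/side checks: knob, blue rim blobs vs. prediction
N=np.array([.4666,-.138])
for n_ in('scene','side'):
    snap(n_,n_+'9');im=cv2.imread(f'pics/{n_}9.png');h=cv2.cvtColor(im,cv2.COLOR_BGR2HSV)
    print(n_,'pred knob',proj(n_+'9',[.4648,-.0227,.062]).round(1),'pred rim ctr',proj(n_+'9',[*N,.065]).round(1))
    for nm,m in(('red',cv2.inRange(h,(0,140,80),(6,255,255))|cv2.inRange(h,(174,140,80),(180,255,255))),('blue',cv2.inRange(h,(100,130,80),(130,255,255)))):
        k,l,st,ce=cv2.connectedComponentsWithStats(m)
        print(nm,[(st[i].tolist(),ce[i].round(1).tolist()) for i in range(1,k) if st[i,4]>8 and 200<ce[i][0]<420])
```

```text
[ 0.46461145 -0.02223166  0.22303949] [-0.11055379  0.1807466  -0.10067008] 0.060760997051118884 25.3
red [307 164  23  26 446] [317.9 176.6]
[319.60067527 179.33664093] [331.78736386 179.64520197] [319.93131913 167.27424641]
[319.51412502 175.25108496] [331.02191016 175.54349989] [319.8254559  163.83199028]
scene pred knob [321.7 206.3] pred rim ctr [350.3 220.1]
red [([387, 170, 4, 6, 20], [388.4, 172.3]), ([415, 175, 5, 6, 22], [417.0, 177.6]), ([319, 204, 7, 10, 57], [321.8, 208.3])]
blue [([327, 160, 34, 25, 294], [342.6, 174.8]), ([395, 175, 4, 5, 14], [396.6, 176.4]), ([416, 185, 4, 6, 18], [417.4, 187.1]), ([234, 202, 15, 3, 31], [240.9, 203.2]), ([342, 217, 18, 12, 31], [350.1, 223.4])]
side pred knob [314.3 221.9] pred rim ctr [338.6 236.1]
red [([401, 201, 6, 6, 30], [403.2, 203.3]), ([311, 219, 7, 13, 68], [314.3, 224.6])]
blue [([369, 197, 11, 21, 134], [373.7, 208.5]), ([348, 205, 14, 14, 106], [354.8, 211.0]), ([409, 206, 5, 6, 23], [411.1, 208.4]), ([216, 211, 6, 3, 14], [219.0, 211.9]), ([232, 214, 14, 5, 35], [238.7, 215.6]), ([346, 232, 6, 6, 14], [348.5, 234.9])]
```

```bash
python3 -c "
from bench import *
print(close_job())"
```

```text
the job is handed in; nothing more can be done
None
```

The job is handed in: the cartridge is seated in the nest with its cut corner at the yellow key, and the stage is slid about 150 mm to the viewing station and released. The robot is clear at about 25 s; the final check was by image and force readings only, and the judge's verdict was not shown.

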